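Load a row of filter modules into a sprung bay

TASK

Put the loose fourth filter module on the plate, in line behind the three that stand there, then push all four together as one straight row into the bay, against its sprung bar, until both side catches have sprung out behind the last module and hold the row; then let go. The contacts are delicate: never press the row against the bar with more than 20 N. Keep the row straight, all modules upright, and leave the other things on the bench alone.

Things in the scene. Friction and masses are not known exactly. Their poses are not given: they have to be found in the camera images.
- plate: Fixed dark metal plate on the bench, 380 x 120 mm, 12 mm thick. Origin at the centre of its underside; x along its length, which is the push direction, on its centre line; z up. From x = -190 to -25 mm it is bare, with the row of three modules on its centre line; on the +x half the bay is bolted.
- bay_slot (a point): Point on the plate's top and centre line, 30 mm along +x from its origin, axes as the plate's: middle of the range over which the bay can be bolted. The bay's true place is not measured: the holding faces of its catches lie anywhere from 10 mm before to 10 mm past this point along x; its flared mouth begins 42 mm before those faces.
- module_1: Filter module: plain aluminium box, 28 mm along its x, 50 mm along its y, 36 mm high, with two thin 6 mm brass connector stubs on top; 60 g nominal. Origin at the centre of its underside. First (nearest the bay) of the three standing on the plate, about 5 mm apart; its x axis points along the plate's x, within a few degrees.
- module_2: Like module_1; second of the row on the plate.
- module_3: Like module_1; third of the row, farthest from the bay; the fourth goes behind it (on its -x side).
- module_4_center (a point): Centre (18 mm above its underside) of the fourth module, the same box as the others (28 mm along its x, 50 mm along its y, 36 mm high), which lies upright, loose on the bench beyond the bare end of the plate. Its two ends are alike.
- bar (a joint): Sprung bar across the far end of the bay, 48 mm wide, 36 mm high; value in m, 0 = at rest, grows as the row presses it, 0.014 at its end. It resists with 2 N at first touch and 2 N more per mm. A row of four closed up (112 mm) must press it about 0.005 (12 N) for its tail to clear the catches, and is driven back onto them when let go.
- catch_left (a joint): Spring catch in the bay's +y wall (the bay: open-topped channel 53 mm wide inside, walls 6 mm thick, 20 mm high above the plate): a steel wedge 3 to 15 mm above the plate, ramp to the mouth, flat holding face to the bar. Value in m: 0 = sprung out 6 mm into the channel, 0.004 to 0.006 = pushed aside by a module (under 1.5 N). Its black housing is 22 mm high.
- catch_right (a joint): The same catch on the -y side. Friction and the catches add some 3 to 6 N to the push, so a push of 18 to 20 N at the tail carries the row past both catches with the bar still below 20 N. Walls, catches and housings end 22 mm above the plate, so the top 14 mm of a module's end face can be reached over them.
- screw_jar: Small clear jar with a grey cap, 48 mm across, 60 mm high; origin at the centre of its underside. Leave alone.
- screwdriver: Screwdriver lying on the bench. Leave alone.
- cal_case: Closed black case, 75 x 110 x 35 mm; origin at the centre of its underside. Leave alone.

How it is judged:
By the outcome, as a careful person would: the job done as asked, in the order asked, and still so for the second after the job is handed in, with the robot touching nothing.
It also fails if it takes over 61 s, if anything falls off the work surface, if the arm or the gripper's body presses on something with over 40 N, if the wrist force passes 120 N, or if a joint passes its speed limit or range.

ROBOT

A 6-joint arm with a two-finger parallel gripper is mounted at the origin on the work surface. World frame = base frame: x ahead of the robot, y to its left, z up, the work surface at z = 0. Lengths are in m, angles in rad, forces in N, time in s.
With the tool pointing down it reaches from about 0.4 to 0.925 m from the base axis. Payload 12.5 kg.
Tool frame: the origin (TCP) lies midway between the tips of the shut fingers; the grasp point (between the pads) lies 19 mm behind it; z points along the fingers, y is the line along which they close (so a half turn about z gives the same grasp; the last joint's range is limited). The gripper opens to 95 mm and grips with 3 to 60 N. Pads are 20 mm wide; open, the fingers measure 119 mm over their backs; the gripper's body (75 mm by 180 mm) begins 59 mm behind the grasp point.
Start: joints at [-1.348, 0.491, 1.559, -0, 1.092, -0.106], TCP at [0.202, -0.592, 0.215] pointing down, gripper open.
Joint ranges: [-3.1, 3.1], [-0.84, 2.19], [0.05, 2.79], [-1.13, 4.28], [0.06, 2.93], [-2.69, 2.69]. Speed limits (rad/s): [2.22, 2.22, 2.79, 3.14, 3.14, 3.14].

INTERFACE

Orientations are given as a unit quaternion [x, y, z, w].
In Python, from cell import ctrl, vision gives the robot as it stands.
- The arm moves only by the tool jog_arm, never from a script. Its argument "increments" is a list of rows, each a list of 3 entries, a list of its own where there are three numbers: the shift along the tool's x, y, z normalised to -1 to 1, where 1 is 100 mm, then the turn, a rotation vector about the tool's x, y, z normalised to -1 to 1, where 1 is 45 degrees, then the opening, from 0 (shut) to 1 (fully open). A call has 1 to 5 rows; each row shifts and turns the commanded pose from where the row before left it, along the tool's axes as they then stand; what a row does not reach is not made up. A row lasts 1/12 s, in which the tool goes at most 41.7 mm and 7.16 degrees, less where a joint would pass 70% of its speed; a pose out of reach is approached as far as the arm can. A call with a number of a shift or a turn outside -1 to 1 is refused whole. A call with a gripper value outside its range is refused whole. The fingers move at their own pace and stop on an object; "force" is the grip in N (left out, the last holds). Time passes only in rows, so rows that do not move let the fingers close. It gives the time, the measured TCP pose, the force, the opening and the grip force at its end, in the units of the state.
- ctrl.observe(): the state, without advancing time (a new reading comes with each control period).
- vision.grab_frame(name): name is "side" or "top" or "wrist"; returns the picture (384x512x3 uint8, red, green, blue); there is no depth.
- vision.camera_model(name): a dict with "fx", "fy", "cx", "cy" (pixels), "origin" and "orientation" of the camera in the world. Camera axes: x right, y up, looking along -z (the intrinsics and any distortion apply to the point x, -y, -z); pixel columns grow to the right and rows downward; lengths in m; the calibration is good to about 2 mm. A picture is of the moment at which its call begins: read the wrist's pose just before it. camera_model takes no time and is no camera call; for the wrist camera it gives the pose at the moment of the call.
- ctrl.close_job(): hands the job in; it is judged then, once.
The state is a dict: "t": time; "joints": joint angles; "joint_velocities": joint speeds; "joint_torque": joint torques, N m; "tool_pos": TCP position; "orientation": TCP orientation; "wrist_force": force on the tool from outside, world axes, zero at the start; "torque": the same for the moment, N m; "opening": finger opening in m; "gripper_force": force on a finger pad.
Only numpy, scipy, OpenCV 4.12 (cv2) and the standard library are available. Lean on these libraries where they do the work, as an engineer would, in place of code of your own. Each camera call takes 0.05 s, during which the arm holds its last target. There are 200 camera calls.

## Working session

There is one attempt and no reset: what is moved stays moved. The work goes in short steps, Python scripts to look and compute and a tool call to move; the robot and the scene stay as the last step left them, time stands still between calls to the robot, and variables do not carry over. Pictures are saved under pics/ and viewed, at most 10 in all, crops included, and the job is handed in when it is done.

Besides the shell and the picture viewer there is one more tool, called after ">>>" by a JSON object that holds its "method" and its "body". jog_arm: Moves the arm, as the interface text tells. Its arguments: {"type":"object","properties":{"increments":{"type":"array"},"force":{"type":"number"}},"required":["increments"]}

```bash
mkdir -p pics; ls
python3 - <<'E'
from cell import ctrl,vision
import cv2,numpy as np
ims=[vision.grab_frame(n) for n in("side","top")]
for n,i in zip(("side","top"),ims): cv2.imwrite(f"pics/{n}0.png",i[:,:,::-1]); print(n,vision.camera_model(n))
cv2.imwrite("pics/both0.png",cv2.resize(np.vstack(ims)[:,:,::-1],None,fx=.78,fy=.78))
s=ctrl.observe();print(s)
E
```

```text
pics
side {'fx': 437.3226619527038, 'fy': 437.3226619527038, 'cx': 257.64211947311156, 'cy': 195.26447997150865, 'origin': array([0.47934879, 0.85455219, 0.91514857]), 'orientation': array([-0.01953094,  0.37173801,  0.92757436, -0.03217446])}
top {'fx': 352.6040483600119, 'fy': 352.6040483600119, 'cx': 255.69633594215838, 'cy': 188.6962706228765, 'origin': array([0.46361362, 0.04187194, 0.95980301]), 'orientation': array([-0.02738828,  0.04431035,  0.71494507, -0.69723742])}
{'t': 0.1, 'joints': array([-1.34759210e+00,  4.91470727e-01,  1.55937756e+00,  1.12601681e-05,
        1.09172974e+00, -1.05596862e-01]), 'joint_velocities': array([-0.00077829, -0.00010939, -0.00258757, -0.00028665, -0.00014109,
       -0.00186564]), 'joint_torque': array([ 3.58853023e-03, -6.13622832e+01, -2.58607131e+01,  6.94348197e-02,
        4.69644251e-02, -4.69667782e-05]), 'tool_pos': array([ 0.20179537, -0.59129661,  0.2141417 ]), 'orientation': array([ 9.86516946e-01,  1.63658405e-01, -2.39684834e-05, -4.92124481e-04]), 'wrist_force': array([0.16919967, 0.39900262, 0.67644897]), 'torque': array([-0.01675119, -0.02560862,  0.06557721]), 'gripper_force': 0.0, 'opening': 0.09504677781760647}
```

View pics/top0.png

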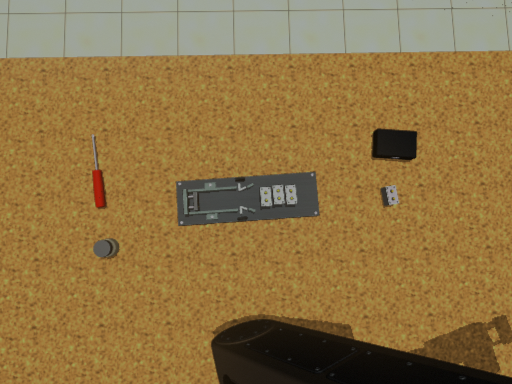

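View pics/side0.png

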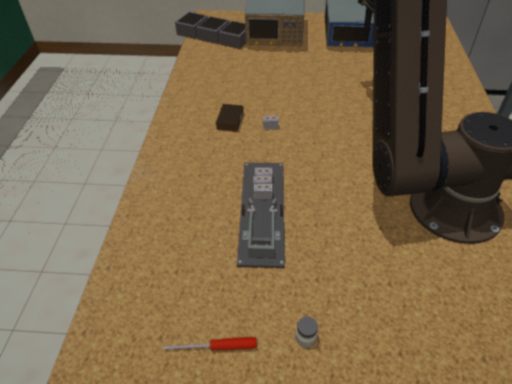

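The top view shows the plate (corners about (178,182), (314,172), (317,214), (181,225)), with modules 1–3 at (266,197), (279,195), (291,194). The loose module is at (391,196), with the case just above it at (395,144). The side view shows the row at (263,178), module 4 at (271,122) and the bay below at (262,225).

```bash
cat > h.py <<'E'
import numpy as np, cv2
from scipy.spatial.transform import Rotation as R
from cell import ctrl, vision
def ray(m,p):
    d=np.array([(p[0]-m['cx'])/m['fx'],-(p[1]-m['cy'])/m['fy'],-1.])
    return np.array(m['origin']),R.from_quat(m['orientation']).apply(d)
def plane(m,p,z):
    o,d=ray(m,p); return o+d*(z-o[2])/d[2]
def tri(m1,p1,m2,p2):
    o1,d1=ray(m1,p1);o2,d2=ray(m2,p2)
    A=np.stack([d1,-d2],1); s=np.linalg.lstsq(A,o2-o1,rcond=None)[0]
    a=o1+s[0]*d1;b=o2+s[1]*d2
    return (a+b)/2,np.linalg.norm(a-b)
def proj(m,P):
    q=R.from_quat(m['orientation']).inv().apply(np.array(P)-m['origin'])
    return np.array([m['cx']-m['fx']*q[0]/q[2],m['cy']+m['fy']*q[1]/q[2]])
E
python3 - <<'E'
from h import *
mt,ms=vision.camera_model("top"),vision.camera_model("side")
t=cv2.imread("pics/top0.png");s=cv2.imread("pics/side0.png")
for nm,im,m,(x0,y0,x1,y1) in(("t",t,mt,(165,160,410,235)),("s",s,ms,(225,105,300,275))):
    h=cv2.cvtColor(im,cv2.COLOR_BGR2HSV)
    mod=((h[...,1]<45)&(h[...,2]>140)).astype(np.uint8)
    pl=((h[...,1]<110)&(h[...,2]<120)).astype(np.uint8)
    for lab,k,amin,z in(("mod",mod,30,.04),("dark",pl,300,.012)):
        k2=np.zeros_like(k);k2[y0:y1,x0:x1]=k[y0:y1,x0:x1]
        cs,_=cv2.findContours(k2,cv2.RETR_EXTERNAL,cv2.CHAIN_APPROX_NONE)
        for c in cs:
            if cv2.contourArea(c)>amin:
                r=cv2.minAreaRect(c)
                print(nm,lab,np.round(r[0],1),np.round(r[1],1),round(r[2],1),[np.round(plane(m,p,z)[:2],3).tolist() for p in cv2.boxPoints(r)])
a=cv2.resize(t[165:235,170:405],None,fx=3.4,fy=3.4,interpolation=cv2.INTER_CUBIC)
b=cv2.resize(s[105:275,225:300].transpose(1,0,2),None,fx=4.5,fy=4.5,interpolation=cv2.INTER_CUBIC)[:,:799]
o=np.zeros((a.shape[0]+b.shape[0],800,3),np.uint8);o[:a.shape[0],:a.shape[1]]=a;o[a.shape[0]:,:b.shape[1]]=b
print(o.shape);cv2.imwrite("pics/c1.png",o)
E
```

```text
t mod [265.5 196. ] [18.5 10. ] 84.8 [[0.561, 0.008], [0.562, -0.018], [0.514, -0.021], [0.512, 0.005]]
t mod [391.8 194.4] [18.4  9.6] 78.7 [[0.555, -0.325], [0.559, -0.35], [0.511, -0.356], [0.507, -0.331]]
t mod [290.6 194.1] [18.4 10. ] 84.3 [[0.564, -0.058], [0.566, -0.084], [0.517, -0.087], [0.515, -0.061]]
t mod [278. 194.] [18. 10.] 90.0 [[0.566, -0.027], [0.565, -0.053], [0.518, -0.052], [0.518, -0.026]]
t dark [246.8 198.2] [ 44.6 141.1] 86.0 [[0.586, 0.235], [0.604, -0.147], [0.483, -0.15], [0.467, 0.227]]
s dark [260.5 214.5] [105.  47.] 90.0 [[0.629, -0.143], [0.484, -0.152], [0.471, 0.235], [0.587, 0.242]]
(576, 800, 3)
```

View pics/c1.png

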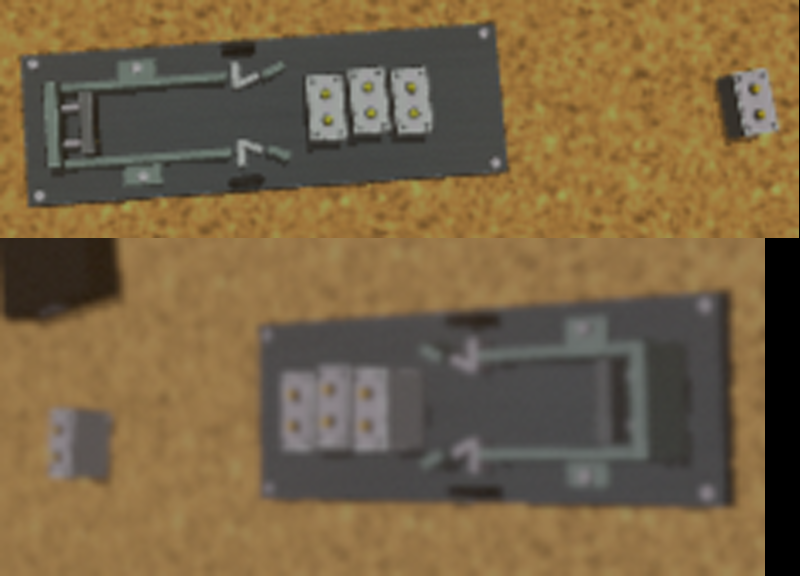

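The crop shows the plate's corner screws, bay and catches (the vee wedges at crop (240,75) and (245,152)) clearly. The bay's mouth flares reach to about (285,68). Module 2 sits a little off the line, and module 4 is turned about 8° clockwise.

Run:
```python
from h import *
mt,ms=vision.camera_model("top"),vision.camera_model("side")
T=lambda x,y:(170+x/3.4-.35,165+y/3.4-.35)
S=lambda x,y:(225+(y-238)/4.5-.4,105+x/4.5-.4)
pts=dict(A=((485,33),(267,335)),B=((32,64),(705,305)),C=((39,196),(707,492)),D=((495,163),(267,488)),
 s4a=((754,88),(60,428)),s4b=((760,114),(60,457)),s3a=((411,87),(295,395)),s3b=((414,113),(295,427)),s2a=((368,86),(331,391)),s2b=((371,113),(331,424)),s1a=((325,93),(368,394)),s1b=((327,119),(368,426)))
P={}
for k,(a,b) in pts.items():
    p,e=tri(mt,T(*a),ms,S(*b)); P[k]=p; print(k,np.round(p,4),round(e*1000,1),"topplane",np.round(plane(mt,T(*a),.013 if len(k)==1 else (.042 if '4' in k else .054))[:2],4))
pl={k:plane(mt,T(*pts[k][0]),.013)[:2] for k in"ABCD"}
print("sides",[np.linalg.norm(pl[a]-pl[b]).round(4) for a,b in("AB","BC","CD","DA")])
c=sum(pl.values())/4;u=(pl['B']+pl['C']-pl['A']-pl['D']);u/=np.linalg.norm(u);v=np.array([-u[1],u[0]])
print("plate",c,"yaw",np.degrees(np.arctan2(u[1],u[0])))
for i in"1234":
    q=[plane(mt,T(*pts['s'+i+j][0]),.042 if i=='4' else .054)[:2] for j in"ab"]
    d=q[1]-q[0];m=(q[0]+q[1])/2-c
    print(i,m+c,"plate xy",(m@u).round(4),(m@v).round(4),"stub line deg",np.degrees(np.arctan2(d[1],d[0])).round(1))
for nm,p in dict(catchL=(235,152-10),tipL=(247,150),tipR=(238,80),flareR=(283,67),flareL=(288,155),wallend=(228,78),bar=(95,125)).items():
    m=plane(mt,T(*p),.03)[:2]-c; print(nm,(m@u).round(4),(m@v).round(4))
print(vision.camera_model("wrist"))
```

```text
A [ 0.5977 -0.1378  0.01  ] 4.1 topplane [ 0.5952 -0.1371]
B [0.581  0.2242 0.0109] 3.9 topplane [0.5788 0.2237]
C [0.477  0.219  0.0114] 4.6 topplane [0.4746 0.2187]
D [ 0.4934 -0.1406  0.0134] 4.2 topplane [ 0.4913 -0.1406]
s4a [ 0.5462 -0.3423  0.0351] 4.5 topplane [ 0.5433 -0.3394]
s4b [ 0.5253 -0.3465  0.033 ] 3.5 topplane [ 0.523  -0.3427]
s3a [ 0.5518 -0.0719  0.048 ] 3.7 topplane [ 0.5494 -0.0711]
s3b [ 0.5315 -0.0735  0.0478] 3.1 topplane [ 0.5295 -0.0726]
s2a [ 0.5527 -0.0389  0.0476] 2.3 topplane [ 0.5509 -0.0383]
s2b [ 0.5319 -0.0406  0.0473] 2.2 topplane [ 0.5303 -0.0399]
s1a [ 0.5482 -0.0058  0.0479] 2.6 topplane [ 0.5464 -0.0055]
s1b [ 0.5283 -0.0067  0.0482] 2.7 topplane [ 0.5266 -0.0064]
sides [np.float64(0.3612), np.float64(0.1043), np.float64(0.3598), np.float64(0.104)]
plate [0.53497091 0.04117039] yaw 92.63253886643413
1 [ 0.53647933 -0.00593176] plate xy -0.0471 0.0007 stub line deg -177.3
2 [ 0.54062493 -0.03913936] plate xy -0.0805 -0.002 stub line deg -175.5
3 [ 0.53944853 -0.07186334] plate xy -0.1131 0.0007 stub line deg -175.5
4 [ 0.53317818 -0.34103285] plate xy -0.3817 0.0193 stub line deg -170.6
catchL 0.024 0.0217
tipL 0.0152 0.0286
tipR 0.0185 -0.0263
flareR -0.0172 -0.034
flareL -0.0162 0.0347
wallend 0.0261 -0.0284
bar 0.1312 0.0009
{'fx': 278.2989129097661, 'fy': 278.2989129097661, 'cx': 253.84713835424682, 'cy': 189.97155714979948, 'origin': array([ 0.27458815, -0.56679593,  0.38301598]), 'orientation': array([-0.11120029,  0.0801829 , -0.57557438,  0.80617574])}
```

```bash
cat >> h.py <<'E'
def yaw(s):
    x=R.from_quat(s['orientation']).apply([1,0,0]); return np.degrees(np.arctan2(x[1],x[0]))
def go(pos,psi,n,pos0=None,psi0=None):
    s=ctrl.observe(); p=np.array(s['tool_pos'] if pos0 is None else pos0,float); a=yaw(s) if psi0 is None else psi0
    da=((psi-a+180)%360-180)/n; tr=round(-da/45,3)
    for k in range(n):
        d=(np.array(pos)-p)/(n-k); c,q=np.cos(np.radians(a)),np.sin(np.radians(a))
        sh=np.round(np.array([d[0]*c+d[1]*q,d[0]*q-d[1]*c,-d[2]])/.1,2)
        p=p+np.array([sh[0]*c+sh[1]*q,sh[0]*q-sh[1]*c,-sh[2]])*.1; a-=tr*45
        print([sh.tolist(),[0,0,tr]],end=",")
    print("\nend",np.round(p,4),round(a,2))
E
python3 -c "
from h import *
go([.533,-.341,.15],99.4,12)"
```

```text
[[0.33, -0.11, 0.05], [0, 0, np.float64(-0.149)]],[[0.34, -0.07, 0.05], [0, 0, np.float64(-0.149)]],[[0.34, -0.03, 0.05], [0, 0, np.float64(-0.149)]],[[0.35, 0.01, 0.05], [0, 0, np.float64(-0.149)]],[[0.34, 0.05, 0.06], [0, 0, np.float64(-0.149)]],[[0.33, 0.09, 0.05], [0, 0, np.float64(-0.149)]],[[0.32, 0.13, 0.06], [0, 0, np.float64(-0.149)]],[[0.3, 0.17, 0.05], [0, 0, np.float64(-0.149)]],[[0.28, 0.2, 0.06], [0, 0, np.float64(-0.149)]],[[0.26, 0.23, 0.05], [0, 0, np.float64(-0.149)]],[[0.23, 0.26, 0.06], [0, 0, np.float64(-0.149)]],[[0.19, 0.29, 0.05], [0, 0, np.float64(-0.149)]],
end [ 0.5328 -0.3415  0.1501] 99.3
```

>>> {"method": "jog_arm", "body": {"increments": [[[0.33, -0.11, 0.05], [0, 0, -0.149], 1], [[0.34, -0.07, 0.05], [0, 0, -0.149], 1], [[0.34, -0.03, 0.05], [0, 0, -0.149], 1], [[0.35, 0.01, 0.05], [0, 0, -0.149], 1], [[0.34, 0.05, 0.06], [0, 0, -0.149], 1]], "force": 10}}

```text
t: 0.52
tool_pos: [0.3406, -0.4856, 0.1883]
orientation: [0.896, 0.444, 0.0, -0.0]
wrist_force: [0.8, -0.6, 0.3]
opening: 0.0952
gripper_force: 0.0
```

>>> {"method": "jog_arm", "body": {"increments": [[[0.33, 0.09, 0.05], [0, 0, -0.149], 1], [[0.32, 0.13, 0.06], [0, 0, -0.149], 1], [[0.3, 0.17, 0.05], [0, 0, -0.149], 1], [[0.28, 0.2, 0.06], [0, 0, -0.149], 1], [[0.26, 0.23, 0.05], [0, 0, -0.149], 1]]}}

```text
t: 0.93
tool_pos: [0.4783, -0.3818, 0.161]
orientation: [0.73, 0.683, -0.0, -0.0]
wrist_force: [-0.6, -0.4, 0.2]
opening: 0.0951
gripper_force: 0.0
```

>>> {"method": "jog_arm", "body": {"increments": [[[0.23, 0.26, 0.06], [0, 0, -0.149], 1], [[0.19, 0.29, 0.05], [0, 0, -0.149], 1], [[0, 0, 0], [0, 0, 0], 1], [[0, 0, 0], [0, 0, 0], 1]]}}

```text
t: 1.27
tool_pos: [0.5338, -0.3402, 0.1498]
orientation: [0.646, 0.763, -0.0, -0.001]
wrist_force: [0.4, -0.1, -0.5]
opening: 0.0946
gripper_force: 0.0
```

Run:
```python
from h import *
s=ctrl.observe();m=vision.camera_model("wrist");im=vision.grab_frame("wrist")[:,:,::-1]
cv2.imwrite("pics/w1.png",im);print(s['t'],s['tool_pos'],yaw(s),m)
print(proj(m,s['tool_pos']),R.from_quat(m['orientation']).apply([0,0,-1]))
```

```text
1.2667 [ 0.5337826  -0.34024318  0.14983323] 99.44652605916426 {'fx': 278.2989129097661, 'fy': 278.2989129097661, 'cx': 253.84713835424682, 'cy': 189.97155714979948, 'origin': array([ 0.52187044, -0.26500126,  0.31876025]), 'orientation': array([-0.1358985 , -0.01056856,  0.08255983,  0.98722023])}
[253.13548946 232.07971132] [ 0.0433065  -0.26657842 -0.96283981]
```

View pics/w1.png

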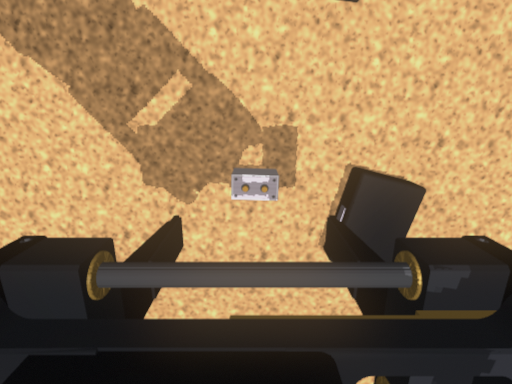

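The wrist view shows module 4 square to the tool, top face at about (233–278, 175–199) with stubs at (245,188) and (264,188). The case stands right of it from (345,170), close to the finger line.

Run:
```python
from h import *
s=ctrl.observe();m=vision.camera_model("wrist");mt=vision.camera_model("top");ms=vision.camera_model("side")
im=cv2.imread("pics/w1.png");h=cv2.cvtColor(im,cv2.COLOR_BGR2HSV)
k=((h[...,1]<70)&(h[...,2]>110)).astype(np.uint8);k[:160]=0;k[210:]=0;k[:,:220]=0;k[:,290:]=0
c=max(cv2.findContours(k,0,1)[0],key=cv2.contourArea);r=cv2.minAreaRect(c);print(r,cv2.boundingRect(c))
b=h[170:205,225:290];k2=(b[...,1]>90)&(b[...,2]>60)
n,_,st,ce=cv2.connectedComponentsWithStats(k2.astype(np.uint8));print([(st[i,4],ce[i]+[225,170]) for i in range(1,n) if st[i,4]>8 and st[i,4]<120])
w=(254.5,188.)
print("tri top",tri(mt,(392.3,194.3),m,w),"tri side",tri(ms,(270,117.9),m,w))
for z in(.036,.042):print(z,plane(m,w,z))
print([plane(m,p,.036) for p in((233,175),(278,175),(278,199),(233,199))])
print("case",[plane(m,p,.035) for p in((347,168),(330,245),(424,187))])
```

```text
((254.3175506591797, 186.83804321289062), (47.41435241699219, 26.2684268951416), 1.7899105548858643) (231, 173, 48, 28)
[(np.int32(35), array([244.82857143, 188.        ])), (np.int32(33), array([263.93939394, 188.57575758]))]
tri top (array([ 0.53341516, -0.33983439,  0.04476366]), np.float64(0.0006336488662283542)) tri side (array([ 0.53596652, -0.34210582,  0.0360376 ]), np.float64(0.0036818013524556707))
0.036 [ 0.53412578 -0.34213092  0.036     ]
0.042 [ 0.53385166 -0.34051458  0.042     ]
[array([ 0.50974557, -0.33196397,  0.036     ]), array([ 0.55594693, -0.3242867 ,  0.036     ]), array([ 0.56083625, -0.35001393,  0.036     ]), array([ 0.51350661, -0.35788515,  0.036     ])]
case [array([ 0.62524174, -0.3054711 ,  0.035     ]), array([ 0.62863265, -0.39390992,  0.035     ]), array([ 0.71058022, -0.31196376,  0.035     ])]
```

>>> {"method": "jog_arm", "body": {"increments": [[[0.0, 0.01, 0.34], [0, 0, 0.036], 0.8], [[0, 0, 0.34], [0, 0, 0], 0.8], [[0, 0, 0.34], [0, 0, 0], 0.8], [[0, 0, 0.24], [0, 0, 0], 0.8], [[0, 0, 0.18], [0, 0, 0], 0.8]]}}

```text
t: 1.73
tool_pos: [0.5321, -0.3422, 0.0044]
orientation: [0.659, 0.752, -0.0, -0.001]
wrist_force: [0.5, -0.0, 0.7]
opening: 0.0768
gripper_force: 0.0
```

>>> {"method": "jog_arm", "body": {"increments": [[[0, 0, 0], [0, 0, 0], 0.3], [[0, 0, 0], [0, 0, 0], 0.3], [[0, 0, 0], [0, 0, 0], 0.3], [[0, 0, 0], [0, 0, 0], 0.3], [[0, 0, 0], [0, 0, 0], 0.3]], "force": 15}}

```text
t: 2.15
tool_pos: [0.5343, -0.3422, 0.0082]
orientation: [0.658, 0.753, -0.0, 0.001]
wrist_force: [-0.7, -1.3, 5.0]
opening: 0.0496
gripper_force: 15.0
```

>>> {"method": "jog_arm", "body": {"increments": [[[0, 0, 0], [0, 0, 0], 0.3], [[0, 0, 0], [0, 0, 0], 0.3], [[0, 0, 0], [0, 0, 0], 0.3]]}}

```text
t: 2.4
tool_pos: [0.5343, -0.3422, 0.0083]
orientation: [0.658, 0.753, -0.0, 0.001]
wrist_force: [-2.1, -1.2, 7.7]
opening: 0.0496
gripper_force: 15.0
```

```bash
python3 -c "
from h import *
go([.535,-.342,.08],97.8,2)
go([.543,-.119,.13],92.6,6,[.535,-.342,.08],97.8)"
```

```text
[[0.0, 0.0, -0.36], [0, 0, np.float64(-0.001)]],[[0.0, 0.01, -0.36], [0, 0, np.float64(-0.001)]],
end [ 0.5353 -0.3421  0.0803] 97.77
[[0.37, 0.06, -0.08], [0, 0, 0.019]],[[0.37, 0.06, -0.08], [0, 0, 0.019]],[[0.37, 0.05, -0.08], [0, 0, 0.019]],[[0.37, 0.05, -0.09], [0, 0, 0.019]],[[0.37, 0.04, -0.08], [0, 0, 0.019]],[[0.36, 0.04, -0.09], [0, 0, 0.019]],
end [ 0.543  -0.1191  0.13  ] 92.67
```

>>> {"method": "jog_arm", "body": {"increments": [[[0, 0, -0.1], [0, 0, 0], 0.3], [[0, 0, -0.3], [0, 0, 0], 0.3], [[0, 0, -0.34], [0, 0, 0], 0.3], [[0.37, 0.06, -0.08], [0, 0, 0.019], 0.3], [[0.37, 0.06, -0.08], [0, 0, 0.019], 0.3]]}}

```text
t: 2.82
tool_pos: [0.5367, -0.2673, 0.0992]
orientation: [0.671, 0.742, 0.0, 0.002]
wrist_force: [0.5, -0.2, -1.4]
opening: 0.0501
gripper_force: 15.0
```

>>> {"method": "jog_arm", "body": {"increments": [[[0.37, 0.05, -0.08], [0, 0, 0.019], 0.3], [[0.37, 0.05, -0.09], [0, 0, 0.019], 0.3], [[0.37, 0.04, -0.08], [0, 0, 0.019], 0.3], [[0.36, 0.04, -0.09], [0, 0, 0.019], 0.3], [[0, 0, 0], [0, 0, 0], 0.3]]}}

```text
t: 3.23
tool_pos: [0.5425, -0.1135, 0.1332]
orientation: [0.69, 0.724, 0.001, 0.001]
wrist_force: [-0.1, 1.0, -0.7]
opening: 0.0499
gripper_force: 15.0
```

>>> {"method": "jog_arm", "body": {"increments": [[[0, 0, 0], [0, 0, 0], 0.3], [[0, 0, 0], [0, 0, 0], 0.3]]}}

```text
t: 3.4
tool_pos: [0.5425, -0.1187, 0.1313]
orientation: [0.691, 0.723, 0.0, 0.001]
wrist_force: [0.2, -1.2, -1.0]
opening: 0.0499
gripper_force: 15.0
```

Run:
```python
from h import *
s=ctrl.observe();m=vision.camera_model("wrist");im=vision.grab_frame("wrist")[:,:,::-1]
import pickle;pickle.dump((s,m),open("w2.pkl","wb"))
cv2.imwrite("pics/w2.png",im);print(s['t'],s['tool_pos'],yaw(s),s['opening'])
cv2.imwrite("pics/w2b.png",cv2.resize(im[20:320,100:410],None,fx=2,fy=2,interpolation=cv2.INTER_CUBIC))
```

```text
3.4 [ 0.54251129 -0.11872554  0.13127248] 92.60151003442257 0.04985177382063919
```

View pics/w2b.png

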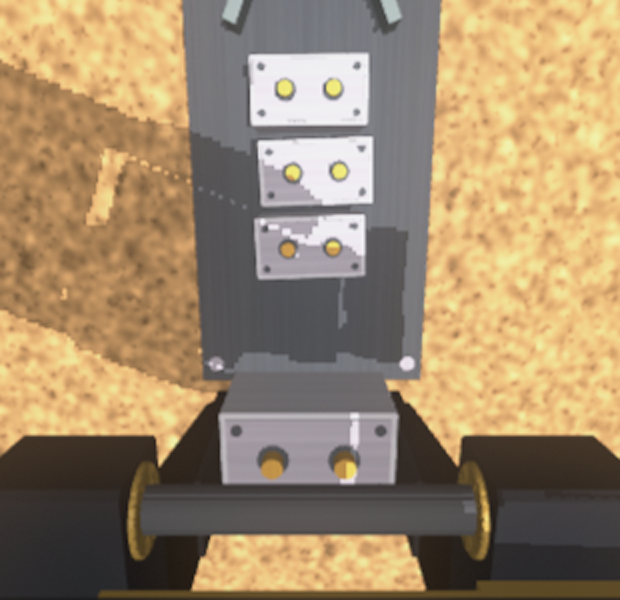

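The wrist view shows the held module 4 squarely in the fingers (stubs at crop (272,463), (344,463)). Row stubs are at crop (285,88)/(333,88), (292,172)/(339,171) and (288,249)/(333,247). The plate's end screws are at (216,364) and (407,364), and its side edges run (183,0)–(203,378) and (440,0)–(422,378).

Run:
```python
from h import *
import pickle
s,m=pickle.load(open("w2.pkl","rb"));mt=vision.camera_model("top")
W=lambda x,y:(100+x/2-.25,20+y/2-.25)
a=np.radians(yaw(s));X=np.array([np.cos(a),np.sin(a)]);Y=np.array([-X[1],X[0]]);t=s['tool_pos'][:2]
f=lambda p,z:(lambda q:(q@X,q@Y))(plane(m,W(*p),z)[:2]-t)
pr=lambda n,*l:print(n,*[np.round(np.array(q)*1000,1) for q in l])
pr("screws",f((216,364),.012),f((407,364),.012))
pr("edgeL",f((183,0),.012),f((203,378),.012));pr("edgeR",f((440,0),.012),f((422,378),.012))
for n,p,q in(("m1",(285,88),(333,88)),("m2",(292,172),(339,171)),("m3",(288,249),(333,247))):
    A,B=np.array(f(p,.05)),np.array(f(q,.05));d=A-B;pr(n,(A+B)/2,[np.linalg.norm(d)]);print("  yaw",np.degrees(np.arctan2(-d[0],d[1])).round(2))
z=s['tool_pos'][2]+.036
for zz in(z-.006,z,):pr("m4",f((272,463),zz),f((344,463),zz))
print("tri m3",tri(m,W(310.5,248),mt,(291.1,194.1)),"screw",tri(m,W(407,364),mt,(312.3,174.4)))
print(t,X,Y)
```

```text
screws [-18.2  49.7] [-18.  -54.3]
edgeL [157.3  57.2] [-26.3  57.2]
edgeR [157.6 -60.7] [-26.1 -62.9]
m1 [114.5  -0.6] [19.9]
  yaw 0.1
m2 [81.4 -3.5] [20.2]
  yaw 1.27
m3 [48.8 -1.4] [20.1]
  yaw 2.62
m4 [2.1 9.6] [  2.1 -10.3]
m4 [5.3 9.1] [ 5.3 -9.9]
tri m3 (array([ 0.54157349, -0.07360069,  0.03073478]), np.float64(0.0030747093145915274)) screw (array([ 5.98492609e-01, -1.38905284e-01, -2.42272446e-04]), np.float64(0.0033868558738549353))
[ 0.54251129 -0.11872554] [-0.04538932  0.99896937] [-0.99896937 -0.04538932]
```

>>> {"method": "jog_arm", "body": {"increments": [[[0.11, 0.02, 0.2], [0, 0, 0], 0.3], [[0, 0, 0.3], [0, 0, 0], 0.3], [[0, 0, 0.3], [0, 0, 0], 0.3], [[0, 0, 0.25], [0, 0, 0], 0.3], [[0, 0, 0], [0, 0, 0], 0.3]]}}

```text
t: 3.87
tool_pos: [0.5421, -0.1084, 0.0217]
orientation: [0.692, 0.722, -0.001, -0.003]
wrist_force: [0.4, 0.6, -1.0]
opening: 0.0499
gripper_force: 15.0
```

>>> {"method": "jog_arm", "body": {"increments": [[[0, 0, 0], [0, 0, 0], 0.3], [[0, 0, 0], [0, 0, 0], 0.3]]}}

```text
t: 4.03
tool_pos: [0.5442, -0.1084, 0.0265]
orientation: [0.692, 0.722, 0.0, 0.0]
wrist_force: [-0.0, -0.3, 0.3]
opening: 0.0499
gripper_force: 15.0
```

Not in contact yet; lower gently.

>>> {"method": "jog_arm", "body": {"increments": [[[0, 0, 0.03], [0, 0, 0], 0.3], [[0, 0, 0.01], [0, 0, 0], 0.3], [[0, 0, 0], [0, 0, 0], 0.3]]}}

```text
t: 4.28
tool_pos: [0.5441, -0.1077, 0.0223]
orientation: [0.691, 0.723, 0.0, 0.001]
wrist_force: [0.1, 0.2, -0.5]
opening: 0.0497
gripper_force: 15.0
```

>>> {"method": "jog_arm", "body": {"increments": [[[0, 0, 0.01], [0, 0, 0], 0.3], [[0, 0, 0.01], [0, 0, 0], 0.3], [[0, 0, 0], [0, 0, 0], 0.3]]}}

```text
t: 4.53
tool_pos: [0.544, -0.1076, 0.0198]
orientation: [0.691, 0.723, 0.0, 0.0]
wrist_force: [-0.2, 0.2, 1.7]
opening: 0.0502
gripper_force: 15.0
```

>>> {"method": "jog_arm", "body": {"increments": [[[0, 0, 0], [0, 0, 0], 0.66], [[0, 0, 0], [0, 0, 0], 0.66], [[0, 0, -0.01], [0, 0, 0], 0.66], [[0, 0, -0.01], [0, 0, 0], 0.66], [[0, 0, 0], [0, 0, 0], 0.66]], "force": 5}}

```text
t: 4.95
tool_pos: [0.5439, -0.1076, 0.0218]
orientation: [0.691, 0.723, 0.0, 0.0]
wrist_force: [0.6, 0.3, -0.6]
opening: 0.0628
gripper_force: 0.0
```

>>> {"method": "jog_arm", "body": {"increments": [[[0.12, 0, 0], [0, 0, 0], 0.66], [[0.13, 0, 0], [0, 0, 0], 0.66], [[0.13, 0, 0], [0, 0, 0], 0.66], [[0, 0, 0], [0, 0, 0], 0.66], [[0, 0, 0], [0, 0, 0], 0.66]]}}

```text
t: 5.37
tool_pos: [0.5421, -0.0683, 0.0216]
orientation: [0.69, 0.723, -0.0, -0.0]
wrist_force: [-0.3, -0.4, -0.0]
opening: 0.0626
gripper_force: 0.0
```

>>> {"method": "jog_arm", "body": {"increments": [[[0, 0, 0], [0, 0, 0], 0.4], [[0, 0, 0], [0, 0, 0], 0.4], [[0, 0, 0], [0, 0, 0], 0.4], [[0, 0, 0], [0, 0, 0], 0.4], [[0, 0, 0], [0, 0, 0], 0.4]], "force": 5}}

```text
t: 5.78
tool_pos: [0.5422, -0.0699, 0.0216]
orientation: [0.691, 0.722, -0.0, 0.0]
wrist_force: [-0.4, -0.1, -0.2]
opening: 0.0501
gripper_force: 5.0
```

>>> {"method": "jog_arm", "body": {"increments": [[[0, 0, 0], [0, 0, 0], 0.66], [[0, 0, 0], [0, 0, 0], 0.66], [[0, 0, 0], [0, 0, 0], 0.66], [[0.16, 0, 0], [0, 0, 0], 0.66], [[0.17, 0, 0], [0, 0, 0], 0.66]]}}

```text
t: 6.2
tool_pos: [0.5408, -0.0369, 0.0216]
orientation: [0.692, 0.722, 0.0, 0.0]
wrist_force: [0.6, -0.4, -0.8]
opening: 0.0627
gripper_force: 0.0
```

>>> {"method": "jog_arm", "body": {"increments": [[[0, 0, 0], [0, 0, 0], 0.66], [[0, 0, 0], [0, 0, 0], 0.4], [[0, 0, 0], [0, 0, 0], 0.4], [[0, 0, 0], [0, 0, 0], 0.4], [[0, 0, 0], [0, 0, 0], 0.4]]}}

```text
t: 6.62
tool_pos: [0.5408, -0.0373, 0.0217]
orientation: [0.691, 0.722, 0.0, 0.0]
wrist_force: [0.5, -0.3, 0.3]
opening: 0.0505
gripper_force: 5.0
```

>>> {"method": "jog_arm", "body": {"increments": [[[0, 0, 0], [0, 0, 0], 0.4], [[0, 0, 0], [0, 0, 0], 0.66], [[0, 0, 0], [0, 0, 0], 0.66], [[0, 0, 0], [0, 0, 0], 0.66], [[0.16, 0, 0], [0, 0, 0], 0.66]]}}

```text
t: 7.03
tool_pos: [0.5403, -0.0221, 0.0216]
orientation: [0.692, 0.722, 0.0, 0.0]
wrist_force: [0.7, 0.2, -0.4]
opening: 0.0626
gripper_force: 0.0
```

>>> {"method": "jog_arm", "body": {"increments": [[[0.16, 0, 0], [0, 0, 0], 0.66], [[0, 0, 0], [0, 0, 0], 0.66], [[0, 0, 0], [0, 0, 0], 0.4], [[0, 0, 0], [0, 0, 0], 0.4], [[0, 0, 0], [0, 0, 0], 0.4]]}}

```text
t: 7.45
tool_pos: [0.5393, -0.0052, 0.0216]
orientation: [0.691, 0.723, -0.0, 0.0]
wrist_force: [-0.4, 0.6, 1.3]
opening: 0.0504
gripper_force: 5.0
```

>>> {"method": "jog_arm", "body": {"increments": [[[0, 0, 0], [0, 0, 0], 0.4], [[0, 0, 0], [0, 0, 0], 0.4]]}}

```text
t: 7.62
tool_pos: [0.5393, -0.0052, 0.0216]
orientation: [0.691, 0.722, -0.0, 0.0]
wrist_force: [-0.2, -0.4, -0.2]
opening: 0.0498
gripper_force: 5.0
```

>>> {"method": "jog_arm", "body": {"increments": [[[0, 0, 0], [0, 0, 0], 0.66], [[0, 0, 0], [0, 0, 0], 0.66], [[0, 0, 0], [0, 0, 0], 0.66], [[0, 0, -0.3], [0, 0, 0], 0.66], [[0, 0, -0.35], [0, 0, 0], 0.66]]}}

```text
t: 8.03
tool_pos: [0.538, -0.0046, 0.0855]
orientation: [0.691, 0.723, -0.001, -0.002]
wrist_force: [0.4, 0.3, -0.0]
opening: 0.0631
gripper_force: 0.0
```

>>> {"method": "jog_arm", "body": {"increments": [[[-0.2, 0, -0.35], [0, 0, 0], 0.66], [[-0.38, 0, -0.1], [0, 0, 0], 0.4], [[-0.38, 0, 0], [0, 0, 0], 0.1], [[0, 0, 0], [0, 0, 0], 0.1], [[0, 0, 0], [0, 0, 0], 0.1]]}}

```text
t: 8.45
tool_pos: [0.5434, -0.1021, 0.1318]
orientation: [0.692, 0.722, 0.0, 0.0]
wrist_force: [-0.9, 0.9, -0.3]
opening: 0.0414
gripper_force: 0.0
```

Run:
```python
from h import *
s=ctrl.observe();m=vision.camera_model("wrist");im=vision.grab_frame("wrist")[:,:,::-1]
import pickle;pickle.dump((s,m),open("w3.pkl","wb"))
cv2.imwrite("pics/w3.png",im);print(s['t'],s['tool_pos'],yaw(s),s['opening'])
cv2.imwrite("pics/w3b.png",cv2.resize(im[0:240,150:370],None,fx=2.5,fy=2.5,interpolation=cv2.INTER_CUBIC))
```

```text
8.45 [ 0.54341477 -0.10213394  0.13177288] 92.38269322636695 0.04144376494353716
```

View pics/w3b.png

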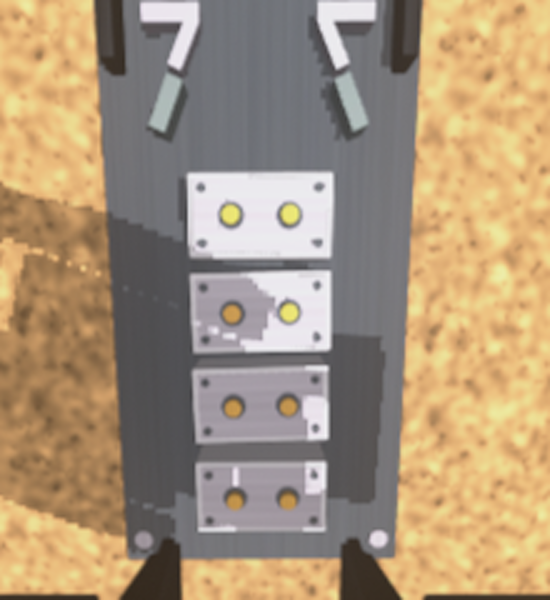

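The picture shows the four modules in a straight, square row (centres at crop x 260–261.5, y 214, 312, 406, 499), in line with the mouth and catches (mid about 258.5). The catches' holding edges are near crop y 3.

Run:
```python
from h import *
import pickle
s,m=pickle.load(open("w3.pkl","rb"))
W=lambda x,y:(150+x/2.5-.3,y/2.5-.3)
a=np.radians(92.6);X=np.array([np.cos(a),np.sin(a)]);Y=np.array([-X[1],X[0]]);o=np.array([.544,-.1076])
f=lambda p,z:np.round(((lambda q:(q@X,q@Y))(plane(m,W(*p),z)[:2]-o))*np.array(1000),1) if 0 else np.round(np.array([(plane(m,W(*p),z)[:2]-o)@X,(plane(m,W(*p),z)[:2]-o)@Y])*1000,1)
print("frame o=release TCP; mods",[f(p,.05) for p in((260,214),(260.5,312),(261,406),(261.5,499))])
print("screws",f((144,540),.012),f((378,540),.012))
print("hold",f((170,3),.027),f((346,3),.027),"tips",f((198,8),.027),f((318,8),.027),"flare",f((160,133),.032),f((358,133),.032))
print("m4 tail",f((261,531),.048),"m1 front",f((260,172),.048))
s=ctrl.observe();go([.5457,-.145,.07],92.6,3);print(s['joints'])
```

```text
frame o=release TCP; mods [array([103.3,  -0.2]), array([71. , -0.3]), array([37.6, -0.4]), array([ 2.1, -0.5])]
screws [-28.9  51.5] [-29.1 -52.1]
hold [173.3  30.5] [173.2 -29.8] tips [171.8  21. ] [171.7 -20.3] flare [131.7  35. ] [131.5 -34.8]
m4 tail [-11.5  -0.3] m1 front [116.7  -0.2]
[[-0.15, 0.0, 0.2], [0, 0, np.float64(-0.001)]],[[-0.15, 0.0, 0.21], [0, 0, np.float64(-0.001)]],[[-0.14, 0.01, 0.2], [0, 0, np.float64(-0.001)]],
end [ 0.5461 -0.1449  0.0705] 92.59
[-3.03336653e-01  4.90605051e-01  1.82746586e+00  7.68103733e-05
  8.23982799e-01 -3.46270744e-01]
```

>>> {"method": "jog_arm", "body": {"increments": [[[-0.15, 0, 0.2], [0, 0, 0], 0.05], [[-0.15, 0, 0.21], [0, 0, -0.005], 0.05], [[-0.14, 0, 0.2], [0, 0, 0], 0.05], [[0, 0, 0], [0, 0, 0], 0.05], [[0, 0, 0], [0, 0, 0], 0.05]]}}

```text
t: 8.92
tool_pos: [0.545, -0.1436, 0.0697]
orientation: [0.69, 0.724, -0.0, -0.001]
wrist_force: [1.2, -0.6, -0.1]
opening: 0.0068
gripper_force: 0.0
```

>>> {"method": "jog_arm", "body": {"increments": [[[0, 0, 0.25], [0, 0, 0], 0.05], [[0, 0, 0.2], [0, 0, 0], 0.05], [[0, 0, 0.02], [0, 0, 0], 0.05], [[0, 0, 0], [0, 0, 0], 0.05], [[0, 0, 0], [0, 0, 0], 0.05]]}}

```text
t: 9.33
tool_pos: [0.5462, -0.144, 0.025]
orientation: [0.689, 0.724, 0.0, 0.001]
wrist_force: [-0.2, 0.3, -0.1]
opening: 0.005
gripper_force: 0.0
```

```bash
cat >> h.py <<'E'
def rel():
    s=ctrl.observe();a=np.radians(92.6);X=np.array([np.cos(a),np.sin(a)]);d=s['tool_pos'][:2]-np.array([.544,-.1076])
    f=s['wrist_force'][:2]
    print("t",s['t'],"X,Y mm",(d@X*1000).round(1),(d@np.array([-X[1],X[0]])*1000).round(1),"z",s['tool_pos'][2].round(4),"yaw",yaw(s).round(2),"Fx",(f@X).round(1),"open",s['opening'].round(4))
E
python3 -c "
from h import *
rel()"
```

```text
Traceback (most recent call last):
  File "h.py", line 31, in rel
    print("t",s['t'],"X,Y mm",(d@X*1000).round(1),(d@np.array([-X[1],X[0]])*1000).round(1),"z",s['tool_pos'][2].round(4),"yaw",yaw(s).round(2),"Fx",(f@X).round(1),"open",s['opening'].round(4))
                                                                                                                                                                          ^^^^^^^^^^^^^^^^^^
AttributeError: 'float' object has no attribute 'round'
```

>>> {"method": "jog_arm", "body": {"increments": [[[0.06, 0, 0.02], [0, 0, 0.005], 0.05], [[0.06, -0.003, 0.02], [0, 0, 0], 0.05], [[0.05, 0, 0], [0, 0, 0], 0.05], [[0.05, 0, 0], [0, 0, 0], 0.05], [[0.05, 0, 0], [0, 0, 0], 0.05]]}}

```text
t: 9.75
tool_pos: [0.5442, -0.117, 0.02]
orientation: [0.691, 0.723, 0.0, 0.0]
wrist_force: [-0.1, -1.9, 1.6]
opening: 0.0043
gripper_force: 1.0
```

>>> {"method": "jog_arm", "body": {"increments": [[[0.05, 0, 0], [0, 0, 0], 0.05], [[0.05, 0, 0], [0, 0, 0], 0.05], [[0.05, 0, 0], [0, 0, 0], 0.05], [[0.05, 0, 0], [0, 0, 0], 0.05], [[0.05, 0, 0], [0, 0, 0], 0.05]]}}

```text
t: 10.17
tool_pos: [0.5429, -0.0922, 0.0197]
orientation: [0.691, 0.723, -0.0, 0.0]
wrist_force: [0.2, -2.2, 2.0]
opening: 0.0048
gripper_force: 1.3
```

```bash
sed -i 's/s\[.opening.\].round(4)/round(s["opening"],4)/' h.py
python3 -c "
from h import *
rel()"
```

```text
t 10.1667 X,Y mm 15.4 0.4 z 0.0197 yaw 92.54 Fx -2.2 open 0.0048
```

>>> {"method": "jog_arm", "body": {"increments": [[[0.04, 0.002, -0.02], [0, 0, 0], 0.05], [[0.04, 0, -0.01], [0, 0, 0], 0.05], [[0.04, 0, 0], [0, 0, 0], 0.05], [[0.04, 0, 0], [0, 0, 0], 0.05], [[0.04, 0, 0], [0, 0, 0], 0.05]]}}

```text
t: 10.58
tool_pos: [0.5423, -0.0724, 0.0228]
orientation: [0.691, 0.723, 0.0, 0.0]
wrist_force: [-0.1, -3.7, 2.9]
opening: 0.0049
gripper_force: 1.9
```

>>> {"method": "jog_arm", "body": {"increments": [[[0.04, 0, 0], [0, 0, 0], 0.05], [[0.04, 0, 0], [0, 0, 0], 0.05], [[0.04, 0, 0], [0, 0, 0], 0.05], [[0.04, 0, 0], [0, 0, 0], 0.05], [[0.04, 0, 0], [0, 0, 0], 0.05]]}}

```text
t: 11.0
tool_pos: [0.5414, -0.0524, 0.0227]
orientation: [0.691, 0.723, 0.0, 0.0]
wrist_force: [0.7, -4.3, 2.5]
opening: 0.0044
gripper_force: 2.1
```

```bash
python3 -c "
from h import *
rel()
im=vision.grab_frame('wrist')[:,:,::-1]
cv2.imwrite('pics/w4b.png',cv2.resize(im[0:300,120:400],None,fx=2,fy=2,interpolation=cv2.INTER_CUBIC))"
```

```text
t 11.0 X,Y mm 55.3 0.1 z 0.0227 yaw 92.54 Fx -4.3 open 0.0044
```

View pics/w4b.png

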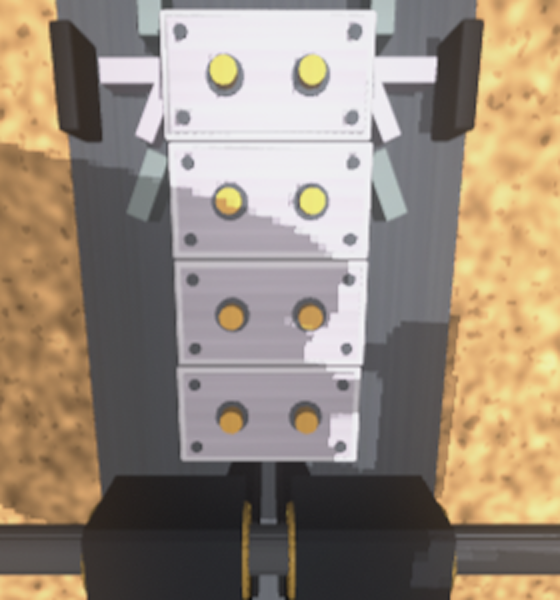

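The row is closed up and straight, and module 1 (crop (267,70)) is already between the catches, which it pushes aside.

>>> {"method": "jog_arm", "body": {"increments": [[[0.05, 0, 0], [0, 0, 0], 0.05], [[0.05, 0, 0], [0, 0, 0], 0.05], [[0.05, 0, 0], [0, 0, 0], 0.05], [[0.05, 0, 0], [0, 0, 0], 0.05], [[0.05, 0, 0], [0, 0, 0], 0.05]]}}

```text
t: 11.47
tool_pos: [0.5401, -0.0271, 0.0226]
orientation: [0.691, 0.723, -0.0, 0.0]
wrist_force: [-0.6, -4.3, 3.0]
opening: 0.0047
gripper_force: 2.2
```

>>> {"method": "jog_arm", "body": {"increments": [[[0.05, 0, 0], [0, 0, 0], 0.05], [[0.05, 0, 0], [0, 0, 0], 0.05], [[0.05, 0, 0], [0, 0, 0], 0.05], [[0.05, 0, 0], [0, 0, 0], 0.05], [[0.05, 0, 0], [0, 0, 0], 0.05]]}}

```text
t: 11.88
tool_pos: [0.539, -0.0021, 0.0226]
orientation: [0.691, 0.723, -0.0, -0.0]
wrist_force: [-0.2, -5.1, 3.7]
opening: 0.0048
gripper_force: 2.2
```

>>> {"method": "jog_arm", "body": {"increments": [[[0.05, 0, 0], [0, 0, 0], 0.05], [[0.05, 0, 0], [0, 0, 0], 0.05], [[0.05, 0, 0], [0, 0, 0], 0.05], [[0.05, 0, 0], [0, 0, 0], 0.05], [[0.05, 0, 0], [0, 0, 0], 0.05]]}}

```text
t: 12.3
tool_pos: [0.538, 0.0228, 0.0226]
orientation: [0.691, 0.723, -0.0, 0.0]
wrist_force: [0.2, -4.7, 2.7]
opening: 0.0047
gripper_force: 2.0
```

```bash
python3 -c "
from h import *
rel()"
```

```text
t 12.3 X,Y mm 130.5 0.1 z 0.0226 yaw 92.55 Fx -4.7 open 0.0047
```

>>> {"method": "jog_arm", "body": {"increments": [[[0.03, 0, 0], [0, 0, 0], 0.05], [[0.03, 0, 0], [0, 0, 0], 0.05], [[0.03, 0, 0], [0, 0, 0], 0.05], [[0.03, 0, 0], [0, 0, 0], 0.05], [[0.03, 0, 0], [0, 0, 0], 0.05]]}}

```text
t: 12.72
tool_pos: [0.5373, 0.0375, 0.0226]
orientation: [0.691, 0.723, -0.0, 0.0]
wrist_force: [0.9, -4.5, 3.0]
opening: 0.0047
gripper_force: 2.1
```

>>> {"method": "jog_arm", "body": {"increments": [[[0.02, 0, 0], [0, 0, 0], 0.05], [[0.02, 0, 0], [0, 0, 0], 0.05], [[0.02, 0, 0], [0, 0, 0], 0.05]]}}

```text
t: 12.97
tool_pos: [0.537, 0.0434, 0.0226]
orientation: [0.691, 0.723, -0.0, 0.0]
wrist_force: [-0.3, -3.9, 3.1]
opening: 0.0046
gripper_force: 2.1
```

>>> {"method": "jog_arm", "body": {"increments": [[[0.02, 0, 0], [0, 0, 0], 0.05], [[0.01, 0, 0], [0, 0, 0], 0.05], [[0.01, 0, 0], [0, 0, 0], 0.05]]}}

```text
t: 13.22
tool_pos: [0.5368, 0.0474, 0.0226]
orientation: [0.691, 0.723, -0.0, -0.0]
wrist_force: [-0.5, -4.4, 3.0]
opening: 0.0052
gripper_force: 2.0
```

```bash
python3 -c "
from h import *
rel()"
```

```text
t 13.2167 X,Y mm 155.1 0.1 z 0.0226 yaw 92.55 Fx -4.3 open 0.0052
```

>>> {"method": "jog_arm", "body": {"increments": [[[0.01, 0, 0], [0, 0, 0], 0.05], [[0.01, 0, 0], [0, 0, 0], 0.05]]}}

```text
t: 13.38
tool_pos: [0.5368, 0.0493, 0.0226]
orientation: [0.691, 0.723, -0.0, 0.0]
wrist_force: [-1.0, -3.4, 2.8]
opening: 0.0046
gripper_force: 2.0
```

>>> {"method": "jog_arm", "body": {"increments": [[[0.01, 0, 0], [0, 0, 0], 0.05], [[0.01, 0, 0], [0, 0, 0], 0.05]]}}

```text
t: 13.55
tool_pos: [0.5368, 0.051, 0.0226]
orientation: [0.691, 0.723, -0.0, 0.0]
wrist_force: [0.6, -9.3, 1.8]
opening: 0.0045
gripper_force: 4.4
```

>>> {"method": "jog_arm", "body": {"increments": [[[0.01, 0, 0], [0, 0, 0], 0.05], [[0.01, 0, 0], [0, 0, 0], 0.05]]}}

```text
t: 13.72
tool_pos: [0.5369, 0.0527, 0.0226]
orientation: [0.691, 0.723, -0.0, 0.0]
wrist_force: [1.3, -12.4, 1.6]
opening: 0.0044
gripper_force: 6.2
```

>>> {"method": "jog_arm", "body": {"increments": [[[0.01, 0, 0], [0, 0, 0], 0.05], [[0.005, 0, 0], [0, 0, 0], 0.05]]}}

```text
t: 13.88
tool_pos: [0.5368, 0.0539, 0.0226]
orientation: [0.691, 0.723, -0.0, 0.001]
wrist_force: [1.1, -16.1, 1.3]
opening: 0.0047
gripper_force: 7.4
```

>>> {"method": "jog_arm", "body": {"increments": [[[0.005, 0, 0], [0, 0, 0], 0.05], [[0, 0, 0], [0, 0, 0], 0.05]]}}

```text
t: 14.05
tool_pos: [0.5368, 0.0543, 0.0226]
orientation: [0.691, 0.723, -0.0, 0.001]
wrist_force: [0.0, -13.3, 1.9]
opening: 0.0045
gripper_force: 6.9
```

```bash
python3 -c "
from h import *
rel()
im=vision.grab_frame('wrist')[:,:,::-1]
cv2.imwrite('pics/w5b.png',cv2.resize(im[40:260,120:400],None,fx=2.8,fy=2.7,interpolation=cv2.INTER_CUBIC))"
```

```text
t 14.05 X,Y mm 162.0 -0.2 z 0.0226 yaw 92.56 Fx -13.2 open 0.0045
```

View pics/w5b.png

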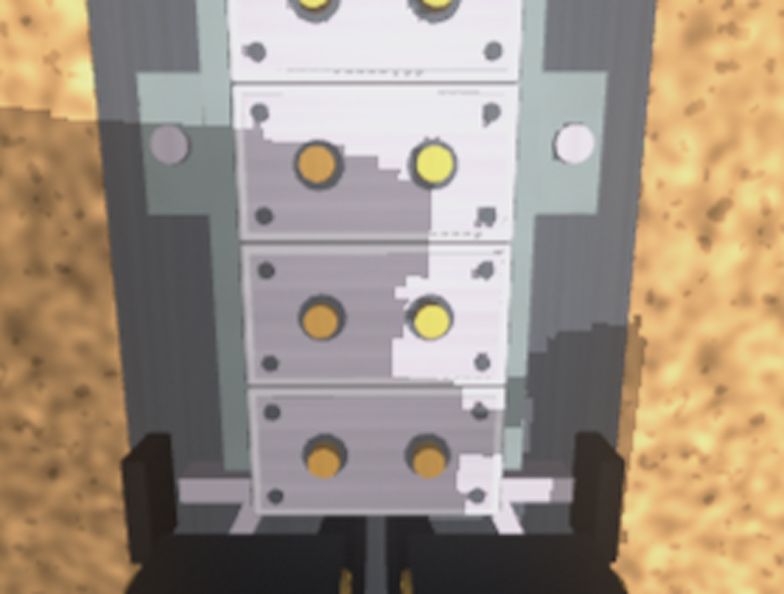

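The row is straight; module 4's tail (top edge at crop y≈513) is still at the catches, whose wedges (y≈490) still look pushed aside. I'll go on in small steps.

>>> {"method": "jog_arm", "body": {"increments": [[[0.01, 0, 0], [0, 0, 0], 0.05], [[0, 0, 0], [0, 0, 0], 0.05]]}}

```text
t: 14.27
tool_pos: [0.5368, 0.0552, 0.0226]
orientation: [0.691, 0.723, -0.0, 0.001]
wrist_force: [1.1, -14.7, 1.7]
opening: 0.0052
gripper_force: 7.3
```

>>> {"method": "jog_arm", "body": {"increments": [[[0.01, 0, 0], [0, 0, 0], 0.05], [[0, 0, 0], [0, 0, 0], 0.05]]}}

```text
t: 14.43
tool_pos: [0.5367, 0.0561, 0.0226]
orientation: [0.691, 0.723, -0.0, 0.001]
wrist_force: [-0.3, -16.2, 2.8]
opening: 0.0048
gripper_force: 8.0
```

```bash
python3 -c "
from h import *
rel()
im=vision.grab_frame('wrist')[:,:,::-1]
cv2.imwrite('pics/w6.png',im)
a=cv2.imread('pics/w5b.png')
b=cv2.resize(im[40:260,120:400],None,fx=2.8,fy=2.7,interpolation=cv2.INTER_CUBIC)
o=np.vstack([a[400:,100:660],b[400:,100:660]]);o=cv2.resize(o,None,fx=1.4,fy=1.4);print(o.shape)
cv2.imwrite('pics/w6b.png',o)"
```

```text
t 14.4333 X,Y mm 163.8 -0.2 z 0.0226 yaw 92.56 Fx -16.2 open 0.0048
(543, 784, 3)
```

View pics/w6b.png

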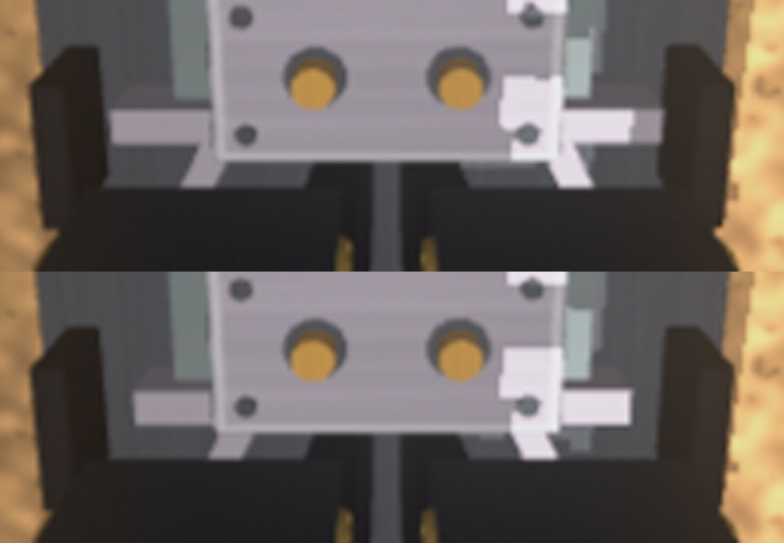

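Comparing before (top) and after (bottom), both wedges have sprung inward: left outer end from x 110 to 134, right from 662 to 632, with both ramps now behind the module. Now I'll back off gently and check.

>>> {"method": "jog_arm", "body": {"increments": [[[-0.01, 0, 0], [0, 0, 0], 0.05], [[-0.01, 0, 0], [0, 0, 0], 0.05], [[-0.02, 0, 0], [0, 0, 0], 0.05], [[-0.03, 0, 0], [0, 0, 0], 0.05], [[-0.1, 0, 0], [0, 0, 0], 0.05]]}}

```text
t: 14.9
tool_pos: [0.5369, 0.0409, 0.0224]
orientation: [0.691, 0.723, -0.0, -0.0]
wrist_force: [0.4, 0.4, 0.1]
opening: 0.0047
gripper_force: 0.0
```

>>> {"method": "jog_arm", "body": {"increments": [[[-0.25, 0, 0], [0, 0, 0], 0.05], [[-0.3, 0, 0], [0, 0, 0], 0.05], [[0, 0, -0.3], [0, 0, 0], 0.05], [[0, 0, -0.35], [0, 0, 0], 0.05], [[0, 0, -0.2], [0, 0, 0], 0.05]]}}

```text
t: 15.32
tool_pos: [0.54, -0.0157, 0.1099]
orientation: [0.692, 0.722, 0.0, 0.0]
wrist_force: [-0.3, -0.6, 1.0]
opening: 0.0047
gripper_force: 0.0
```

>>> {"method": "jog_arm", "body": {"increments": [[[0, 0, 0], [0, 0, 0], 0.05], [[0, 0, 0], [0, 0, 0], 0.05], [[0, 0, 0], [0, 0, 0], 0.05]]}}

```text
t: 15.57
tool_pos: [0.5392, -0.0148, 0.1069]
orientation: [0.691, 0.723, -0.0, -0.0]
wrist_force: [-0.1, 0.4, 0.2]
opening: 0.0044
gripper_force: 0.0
```

```bash
python3 -c "
from h import *
rel()
im=vision.grab_frame('wrist')[:,:,::-1]
cv2.imwrite('pics/w7b.png',cv2.resize(im[0:280,130:380],None,fx=2.1,fy=2.1,interpolation=cv2.INTER_CUBIC))"
```

```text
t 15.5667 X,Y mm 92.9 0.6 z 0.1069 yaw 92.54 Fx 0.4 open 0.0044
```

View pics/w7b.png

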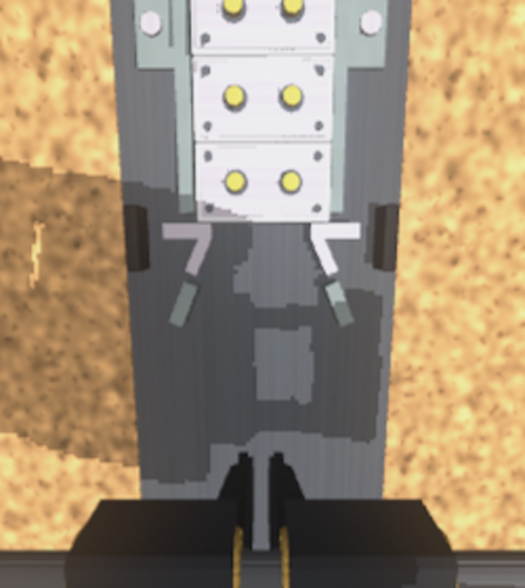

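The row is closed up and straight, with its tail at crop y≈222. Both catches (at (188,231) and (335,231)) are sprung out behind module 4 and holding it. The tool is clear.

```bash
python3 -c "
from cell import ctrl
print(ctrl.close_job())"
```

```text
the job is handed in; nothing more can be done
None
```

The job is handed in at about 15.6 s: all four modules are in the bay as one straight row, both catches are out behind the last module, push force peaked at about 16 N in the readings, and the arm is clear.

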